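Close the bench caliper on the open cup

TASK

Two bench calipers lie on the table, one with an open pale cup between its jaws and one with a lidded jar. On the caliper that has the open cup, slide the moving jaw by its upright thumb grip until the cup sits snug between both jaws, without forcing the jaw out of square, then let go. The cup stays standing upright on the caliper's bed.

Things in the scene. Friction and masses are not known exactly. Their poses are not given: they have to be found in the camera images.
- caliper_grip (a point): Centre, 56 mm above the table, of the upright wooden thumb grip (14 mm thick along y, 28 mm wide, top 22 mm higher, foot 26 mm lower) of the cup's caliper. It rides a metal carriage (top 30 mm above the table) on a beam fixed to a 150x250 mm board. z up, y along the beam: moving it along its own -y closes the jaws. The jaws are wooden bars (tops 34 mm above the table) out to its +x side.
- caliper_slide (a joint): Closing travel of that carriage in m: 0 is fully open with 120 mm between the jaw faces; the gap is 0.120 minus this value, so about 0.062 closes it on the 58 mm cup. About 1.2 N of friction; it stays where it is left. The other, identical caliper (with the lidded jar) is not listed.
- caliper_jaw (a joint): Twist of the moving jaw out of square, rad, about an upright pivot under the thumb grip; 0 is square, it springs back to 0 (4 N m/rad, play 0.3 either way). Once the cup is tight, driving the carriage farther twists the jaw about 1 degree for each mm.
- slip_cup: The open pale cup, loose, 58 mm across, 52 mm high, nearly straight-sided, about 0.11 kg; origin at the centre of its underside. It stands on the board (8 mm above the table), about 65 mm to the +x side of the grip's line and a few mm from the fixed jaw; the closing jaw pushes it against the fixed jaw.
Not all that is in view belongs to the job. What is shaped like the slip_cup but yellow is not meant.

How it is judged:
At the end, for the whole second after the job is handed in: The moving jaw is closed onto the open cup with at most about 3.5 mm of slack in all (slide at 0.0585 or more) and is within 10 degrees of square; the cup stands at rest between the jaws, upright within 10 degrees and within about 25 mm of its line (value of joint caliper_slide above 0.0585 m and velocity of joint caliper_slide between -0.005 and 0.005 m/s and value of joint caliper_jaw between -0.175 and 0.175 rad and x of slip_cup in the frame of caliper_grip between 0.04 and 0.09 m and y of slip_cup in the frame of caliper_grip between -0.05 and -0.02 m and angle between slip_cup's own z axis and vertical below 0.175 rad and linear speed of slip_cup below 0.01 m/s); the robot touches nothing.
It fails at once if the moving jaw is forced more than 10 degrees out of square (value of joint caliper_jaw above 0.175 rad or value of joint caliper_jaw below -0.175 rad).
It fails at once if the cup is tipped more than 25 degrees (angle between slip_cup's own z axis and vertical above 0.436 rad).
It also fails if it takes over 26 s, if anything falls off the work surface, if the arm or the gripper's body presses on something with over 40 N, if the wrist force passes 120 N, or if a joint passes its speed limit or range.

ROBOT

A 6-joint arm with a two-finger parallel gripper is mounted at the origin on a cart in front of the work surface, level with it; the furniture and walls round the work are solid. World frame = base frame: x ahead of the robot, y to its left, z up, the work surface at z = 0. Lengths are in m, angles in rad, forces in N, time in s.
With the tool pointing down it reaches from about 0.325 to 0.75 m from the base axis. Payload 7.6 kg.
Tool frame: the origin (TCP) lies on the centre line of the jaws, within the pads' length; the fingertips stand 22 mm ahead of it and the grasp point (between the pads) lies 3 mm ahead of it; z points along the fingers, y is the line along which they close (so a half turn about z gives the same grasp; the last joint's range is limited). The gripper opens to 85 mm and grips with 20 to 120 N. Pads are 22 mm wide; open, the fingers measure 114 mm over their backs; the gripper's body (76 mm by 85 mm) begins 54 mm behind the grasp point. The pads swing forward as they close: fully open they stand 13 mm farther back than shut.
Start: joints at [1.255, 0.052, 1.401, -0, 1.689, -0.07], TCP at [0.128, 0.509, 0.253] pointing down, gripper open.
Joint ranges: [-2.9, 2.9], [-0.91, 2.17], [0.12, 2.37], [-1.06, 4.2], [0.26, 2.73], [-2.93, 2.93]. Speed limits (rad/s): [2.57, 2.57, 3.01, 3.14, 3.14, 3.14].

INTERFACE

Orientations are given as [roll, pitch, yaw] about the fixed x, y, z axes, in that order (R = Rz(yaw) Ry(pitch) Rx(roll)).
In Python, from rig import bot, vision, job gives the robot as it stands.
- The arm moves only by the tool step_arm, never from a script. Its arguments are lists of equal length, an entry for each row: "fingers": the finger opening in cm, from 0 to 8.54; "travel": the shift along the world's x, y, z in cm, a list of three; "spin": the turn about the world's z in rad. In form: {"fingers": [fingers, ...], "travel": [[dx, dy, dz], ...], "spin": [spin, ...]}. A call has 1 to 10 rows; each row shifts and turns the commanded pose from where the row before left it; what a row does not reach is not made up. A row lasts 1/10 s, in which the tool goes at most 50 mm and 8.59 degrees, less where a joint would pass 70% of its speed; a pose out of reach is approached as far as the arm can. A call is refused whole if a number of a shift passes 5 or a number of a turn 0.15, either way. A call with a gripper value outside its range is refused whole. The fingers move at their own pace and stop on an object; the grip force is fixed at half the most. Time passes only in rows, so rows that do not move let the fingers close. It gives the time, the measured TCP pose, the force and the opening at its end, in the units of the state.
- bot.get_obs(): the state, without advancing time (a new reading comes with each control period).
- vision.capture(name): name is "scene" or "side" or "wrist"; returns a dict with "color" (400x640x3 uint8, red, green, blue), "K" (3x3 intrinsics, pixels), "k1" (the pictures are not rectified: a ray, as slopes to the right and down, at radius r is drawn at 1 + k1 r^2 times it, then the intrinsics apply), "pose" (4x4, takes a point from camera to world coordinates). Camera axes: x right, y down, z forward; pixel columns grow to the right and rows downward; lengths in m; the calibration is good to about 2 mm. A picture is of the moment at which its call begins. There is no depth.
- job.finish_job(): hands the job in, once; it reports no verdict.
Trained networks look in a picture, given as the dict that the camera call returned (one of the last four; its "shot" number tells which), for a name from the list of things; names that differ only in an ending like _2 or _b are one class to them, and where a whole thing is asked for, a point or a joint stands for the part that bears it (a point fixed in the world has none). Each returns a list of dicts, best first, with "conf" (0 to 1); they miss things now and then, are a little off and sometimes report something else, mostly with a low value. They report only what shows in the picture. A call takes as long as a camera call. They do not tell look-alikes from the thing itself.
- vision.search_frame(picture, name): "uv" ([column, row] in pixels, amid what is visible of it).
The state is a dict: "t": time; "joints": joint angles; "qvel": joint speeds; "effort": joint torques, N m; "ee_pos": TCP position; "ee_rot": TCP orientation; "force": force on the tool from outside, world axes, zero at the start; "torque": the same for the moment, N m; "opening": finger opening in m.
Only numpy, scipy, OpenCV 4.12 (cv2) and the standard library are available. Lean on these libraries where they do the work, as an engineer would, in place of code of your own. Each camera call takes 0.05 s, during which the arm holds its last target. There are 200 camera calls.

## Working session

There is one attempt and no reset: what is moved stays moved. The work goes in short steps, Python scripts to look and compute and a tool call to move; the robot and the scene stay as the last step left them, time stands still between calls to the robot, and variables do not carry over. Pictures are saved under pics/ and viewed, on a budget of 10 in all, crops included, one or two more only if the job needs it, and the job is handed in when it is done.

Besides the shell and the picture viewer there is one more tool, called as name(argument=value, ...) on one line, values as JSON. step_arm: Moves the arm, as the interface text tells. Its arguments: {"type":"object","properties":{"fingers":{"type":"array","items":{"type":"number"}},"travel":{"type":"array","items":{"type":"array","items":{"type":"number"}}},"spin":{"type":"array","items":{"type":"number"}}},"required":["fingers","travel","spin"]}

```bash
mkdir -p pics; cat > h.py <<'E'
import numpy as np, cv2
from rig import bot, vision, job
def ray(p,uv):
    K=p["K"];d=np.array([p["k1"],0,0,0,0],float)
    s=cv2.undistortPoints(np.array([[uv]],float),K,d)[0,0]
    T=np.array(p["pose"]);r=T[:3,:3]@np.array([s[0],s[1],1]);return T[:3,3],r
def onz(p,uv,z):
    o,r=ray(p,uv);return o+r*(z-o[2])/r[2]
def proj(p,X):
    T=np.array(p["pose"]);c=T[:3,:3].T@(np.array(X)-T[:3,3]);s=c[:2]/c[2];s=s*(1+p["k1"]*(s@s));return (p["K"]@np.r_[s,1])[:2]
def save(p,n): cv2.imwrite("pics/"+n,cv2.cvtColor(p["color"],cv2.COLOR_RGB2BGR))
E
python3 - <<'E'
from h import *
for n in ["scene","side"]:
    p=vision.capture(n);save(p,n+"0.png")
    print(n,p["k1"],np.round(p["pose"],3).tolist())
    for k,z in [("caliper_grip",.056),("slip_cup",.034)]:
        for d in vision.search_frame(p,k): print(k,d, np.round(onz(p,d["uv"],z),3))
print(bot.get_obs())
E
```

```text
scene -0.054239828841374266 [[0.977, 0.135, -0.166, 0.736], [0.214, -0.621, 0.754, -0.714], [-0.002, -0.772, -0.635, 0.659], [0.0, 0.0, 0.0, 1.0]]
caliper_grip {'uv': [283.4, 157.7], 'conf': 0.64} [0.449 0.157 0.056]
slip_cup {'uv': [365.7, 227.6], 'conf': 0.75} [ 0.685 -0.034  0.034]
slip_cup {'uv': [305.2, 172.1], 'conf': 0.7} [0.51  0.137 0.034]
side 0.05434785632048642 [[0.999, 0.02, -0.027, 0.593], [0.033, -0.394, 0.919, -0.927], [0.008, -0.919, -0.394, 0.478], [0.0, 0.0, 0.0, 1.0]]
caliper_grip {'uv': [272.6, 190.7], 'conf': 0.64} [0.444 0.141 0.056]
slip_cup {'uv': [298.7, 198.3], 'conf': 0.9} [0.503 0.152 0.034]
slip_cup {'uv': [383.1, 234.1], 'conf': 0.59} [ 0.686 -0.027  0.034]
{'t': 0.3, 'joints': array([ 1.25469397e+00,  5.24212926e-02,  1.40102483e+00,  1.43044856e-05,
        1.68859361e+00, -7.02936297e-02]), 'qvel': array([ 0.00063427, -0.00193979, -0.00149069,  0.00095216, -0.00018778,
       -0.00090653]), 'effort': array([-6.76836157e-05, -3.81066620e+01, -3.59782612e+01, -4.53946495e-05,
        2.69657154e-03, -2.18280604e-05]), 'ee_pos': array([0.12770329, 0.50916028, 0.25304334]), 'ee_rot': array([-3.14114767e+00, -4.55720555e-05,  2.89578560e+00]), 'force': array([ 0.41908712,  0.10712727, -0.32250793]), 'torque': array([-0.03502641, -0.02562418,  0.00803363]), 'opening': 0.0856694006821}
```

View pics/scene0.png

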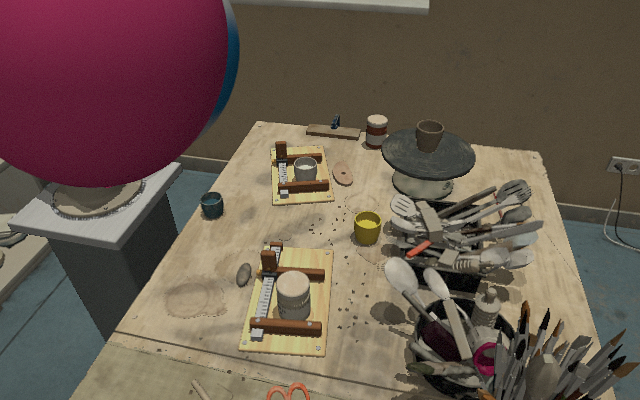

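View pics/side0.png

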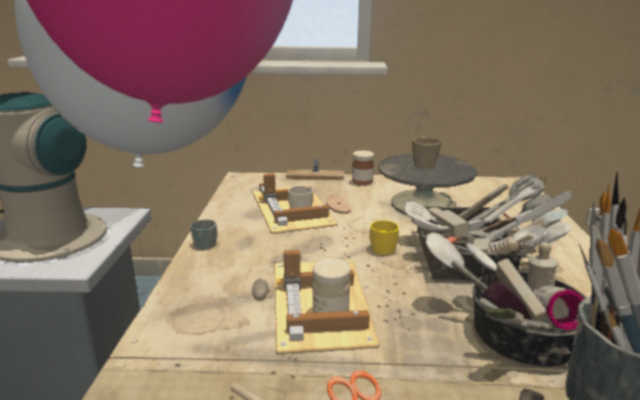

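The scene view shows the open pale cup on the far caliper at about (305,170), with its grip at (281,152). The side view puts that cup at (300,198) and its grip at (269,185). These could be mistaken for it, in scene pixels:
- lidded jar on the near caliper (293,290), with its grip at (267,262)
- yellow cup (367,228)
- dark cup (211,205)
- brown cup on the wheel (430,133)

I choose the far caliper and will check it in a crop.

```bash
python3 - <<'E'
from h import *
a=cv2.imread("pics/scene0.png")[130:215,255:355];b=cv2.imread("pics/side0.png")[160:245,240:340]
r=lambda i:cv2.resize(i,None,fx=6,fy=3.5*6/6,interpolation=2)
cv2.imwrite("pics/c1.png",np.vstack([cv2.resize(a,(350*2-0,298),interpolation=2) if 0 else cv2.resize(a,(352,300),interpolation=2)]) if 0 else np.hstack([cv2.resize(a,(400,340),interpolation=2),cv2.resize(b,(400,340),interpolation=2)]))
E
```

```text
(no output)
```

View pics/c1.png

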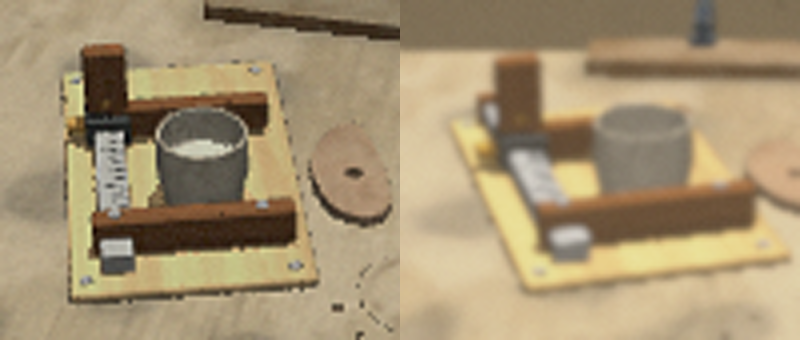

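```bash
python3 - <<'E'
from h import *
s=vision.capture("scene");d=vision.capture("side")
for n,p,L in [("scene",s,[(270.5,146.3),(323.3,145),(334.5,200),(272.5,203.5)]),("side",d,[(252.5,190.5),(336.3,224.5),(271.3,231.5)])]:
    for uv in L: print(n,np.round(onz(p,uv,.008)[:2],3))
P=[];Q=[]
for p,uv in [(s,(281,153)),(d,(269.5,184.5))]:
    print("grip",np.round(onz(p,uv,.056),3))
for p,uv in [(s,(280.8,142.5)),(d,(269.3,174.5))]:
    print("griptop",np.round(onz(p,uv,.078),3))
for p,uv in [(s,(305.5,163)),(d,(300.5,188.5))]:
    print("cuprim",np.round(onz(p,uv,.060),3))
E
```

```text
scene [0.373 0.275]
scene [0.519 0.313]
scene [0.597 0.076]
scene [0.455 0.031]
side [0.376 0.262]
side [0.592 0.068]
side [0.454 0.027]
grip [0.436 0.176 0.056]
grip [0.432 0.181 0.056]
griptop [0.433 0.191 0.078]
griptop [0.431 0.19  0.078]
cuprim [0.51 0.14 0.06]
cuprim [0.508 0.148 0.06 ]
```

```bash
python3 - <<'E'
from h import *
s=vision.capture("scene");d=vision.capture("side")
(o1,r1),(o2,r2)=ray(s,(95,60)),ray(d,(150,-20))
r1/=np.linalg.norm(r1);r2/=np.linalg.norm(r2)
t=np.linalg.lstsq(np.c_[r1,-r2],o2-o1,rcond=None)[0];print(o1+t[0]*r1,o2+t[1]*r2,t)
w=vision.capture("wrist");save(w,"w0.png")
E
```

```text
[ 0.38122312 -0.30333248  0.47918575] [ 0.37680539 -0.30491938  0.48428286] [0.57158356 0.65856295]
```

step_arm(fingers=[5,5,5,5,5,5,5,5,5,5], travel=[[1,-1.2,0],[3,-3.2,0],[3.3,-3.5,0],[3.3,-3.5,0],[3.3,-3.5,0],[3.3,-3.5,0],[3.3,-3.5,0],[3.3,-3.5,0],[3.3,-3.5,0],[3,-3.2,0]], spin=[0.055,0.055,0.055,0.055,0.055,0.055,0.055,0.055,0.055,0.055])

```text
t: 1.55
ee_pos: [0.4299, 0.1863, 0.2536]
ee_rot: [3.141, 0.001, -2.836]
force: [0.2, 0.7, 0.1]
opening: 0.0504
```

The balloons float near y = -0.30, well clear of the path.

```bash
python3 - <<'E'
from h import *
w=vision.capture("wrist");save(w,"w1.png")
print(np.round(w["pose"],3).tolist())
for k,z in [("caliper_grip",.056),("slip_cup",.034)]:
    for d in vision.search_frame(w,k): print(k,d, np.round(onz(w,d["uv"],z),3))
print(proj(w,[.433,.183,.078]))
E
```

```text
[[-0.302, 0.918, 0.258, 0.366], [0.953, 0.291, 0.08, 0.166], [-0.001, 0.27, -0.963, 0.374], [0.0, 0.0, 0.0, 1.0]]
caliper_grip {'uv': [330.0, 194.7], 'conf': 0.75} [0.441 0.202 0.056]
slip_cup {'uv': [74.9, 320.1], 'conf': 0.64} [ 0.678 -0.03   0.034]
slip_cup {'uv': [258.1, 228.8], 'conf': 0.63} [0.505 0.143 0.034]
[313.79853409 186.01347911]
```

View pics/w1.png

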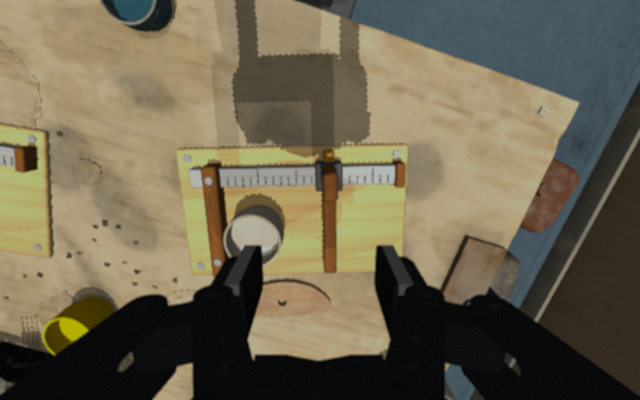

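```bash
python3 - <<'E'
from h import *
a=cv2.imread("pics/w1.png")[135:285,170:420]
cv2.imwrite("pics/w1c.png",cv2.resize(a,(750,450),interpolation=2))
E
```

```text
(no output)
```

View pics/w1c.png

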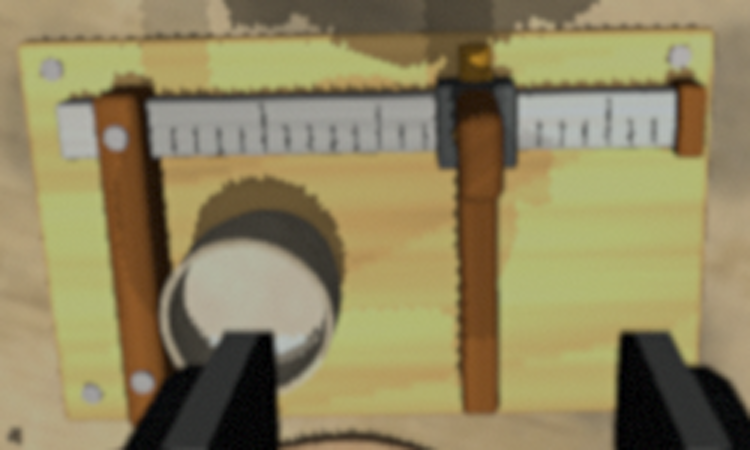

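```bash
python3 - <<'E'
from h import *
w=vision.capture("wrist")
f=lambda u,v,z:np.round(onz(w,(170+u/3,135+v/3),z)[:2],3)
for c in [(22,43),(712,30),(702,412),(68,418)]: print("board",f(*c,.008))
print("griptop",f(481,158,.078),"rim",f(247,315,.060))
print("mov jaw face",f(462,220,.034),f(462,400,.034),"fixed face",f(148,110,.034),f(163,340,.034))
print(w["K"].tolist(),w["k1"])
E
```

```text
board [0.453 0.036]
board [0.376 0.268]
board [0.517 0.319]
board [0.593 0.081]
griptop [0.43  0.197] rim [0.507 0.142]
mov jaw face [0.462 0.202] [0.527 0.223] fixed face [0.457 0.09 ] [0.536 0.114]
[[343.01584618191043, 0.0, 318.4127174914789], [0.0, 343.01584618191043, 201.2197709249093], [0.0, 0.0, 1.0]] -0.014667469563215829
```

step_arm(fingers=[5,5,5,5,5,5,5,5], travel=[[0,1,-1],[0,0,-3],[0,0,-4],[0,0,-4],[0,0,-3],[0,0,-1],[0,0,0],[0,0,0]], spin=[0,0,0,0,0,0,0,0])

```text
t: 2.55
ee_pos: [0.4292, 0.1992, 0.0949]
ee_rot: [3.141, 0.002, -2.836]
force: [0.2, 0.2, 0.7]
opening: 0.05
```

```bash
python3 - <<'E'
from h import *
p=[vision.capture(n) for n in ("wrist","scene","side")]
o=bot.get_obs();print(o["ee_pos"],o["ee_rot"])
a=p[0]["color"];b=cv2.resize(p[1]["color"][90:190,240:340],(400,400),interpolation=2);
c=cv2.resize(p[2]["color"][130:230,220:320],(400,400),interpolation=2)
im=np.hstack([cv2.resize(b,(300,300)),cv2.resize(c,(300,300))])
im=np.vstack([im,cv2.resize(a[60:360],(600,281))])
cv2.imwrite("pics/m2.png",im[:,:,::-1])
E
```

```text
[0.42961378 0.19878888 0.09512392] [ 3.14131413  0.00331281 -2.83715232]
```

View pics/m2.png

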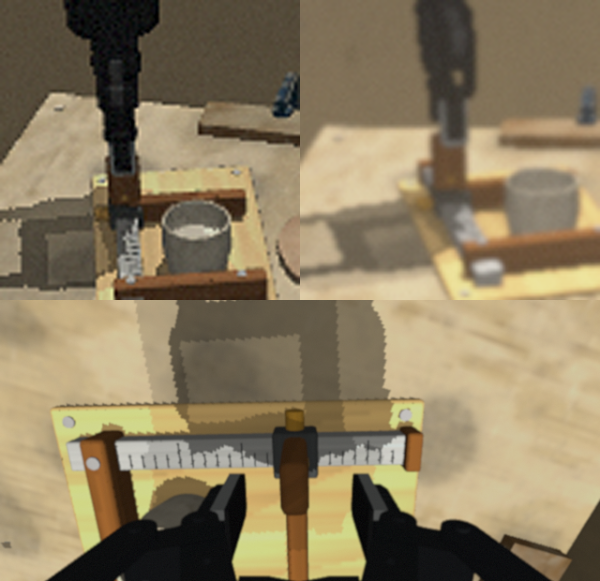

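Scene and side crops show the fingers directly over the grip, and the wrist crop shows the grip at column 295 between the pads at 245 and 352. Next I descend and grip.

step_arm(fingers=[5,5,5,3,1,1,1,1,1,1], travel=[[0,0,-1],[0,0,-1.3],[0,0,-1],[0,0,0],[0,0,0],[0,0,0],[0,0,0],[0,0,0],[0,0,0],[0,0,0]], spin=[0,0,0,0,0,0,0,0,0,0])

```text
t: 3.7
ee_pos: [0.4288, 0.1982, 0.0605]
ee_rot: [-3.141, 0.0, -2.837]
force: [-0.3, -1.7, -1.1]
opening: 0.0132
```

step_arm(fingers=[1,1,1,1,1,1,1,1,1,1], travel=[[0.12,-0.38,0],[0.12,-0.38,0],[0.12,-0.38,0],[0.12,-0.38,0],[0.12,-0.38,0],[0.12,-0.38,0],[0.12,-0.38,0],[0.12,-0.38,0],[0.12,-0.38,0],[0,0,0]], spin=[0,0,0,0,0,0,0,0,0,0])

```text
t: 4.7
ee_pos: [0.4404, 0.1635, 0.0605]
ee_rot: [-3.141, 0.002, -2.838]
force: [6.3, 1.2, -5.1]
opening: 0.0133
```

```bash
python3 - <<'E'
from h import *
p=[vision.capture(n) for n in ("wrist","scene","side")]
o=bot.get_obs();print(o["ee_pos"],o["force"],o["torque"])
a=p[0]["color"];b=cv2.resize(p[1]["color"][130:210,260:340],(400,400),interpolation=2);
c=cv2.resize(p[2]["color"][160:240,250:330],(400,400),interpolation=2)
im=np.hstack([b,c])
cv2.imwrite("pics/m3.png",im[:,:,::-1]);save(p[0],"w3.png")
E
```

```text
[0.44036949 0.16359264 0.06047511] [ 7.16697603  1.2368458  -4.55085887] [ 0.15891807 -0.87398881  0.71882345]
```

View pics/m3.png

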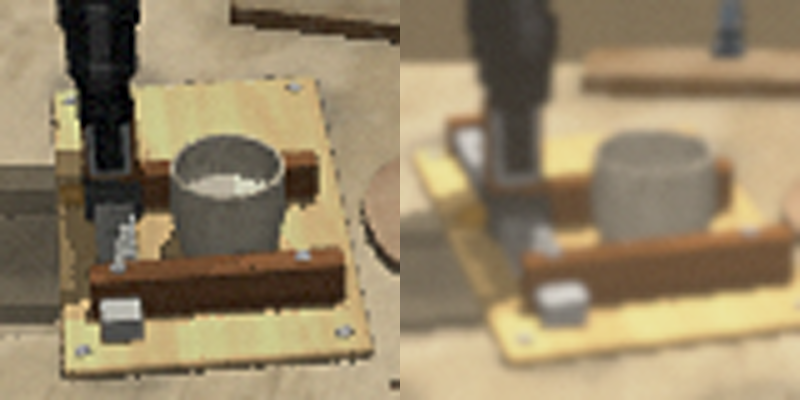

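step_arm(fingers=[1,1,1,1,1,1], travel=[[0.1,-0.19,0],[0.08,-0.19,0],[0.06,-0.19,0],[0,0,0],[0,0,0],[0,0,0]], spin=[0,0,0,0,0,0])

```text
t: 5.45
ee_pos: [0.4423, 0.1581, 0.0605]
ee_rot: [-3.141, 0.001, -2.838]
force: [3.8, 0.7, -2.3]
opening: 0.0135
```

```bash
cat > chk.py <<'E'
from h import *
import sys
p=[vision.capture(n) for n in ("wrist","scene","side")]
o=bot.get_obs();f=o["force"];d=o["ee_pos"][:2]-[.4288,.1982]
print(o["t"],o["ee_pos"],"travel mm",1000*d@[.305,-.952],"f_y",f[:2]@[-.305,.952],"f_x",f[:2]@[.952,.305])
b=cv2.resize(p[1]["color"][130:210,260:340],(400,400),interpolation=2)
c=cv2.resize(p[0]["color"][130:330,80:480],(800,400),interpolation=2)[:200*2, :]
d=cv2.resize(p[0]["color"],(400,250))
cv2.imwrite("pics/"+sys.argv[1],np.hstack([b,cv2.resize(p[0]["color"][60:310,120:370],(400,400))])[:,:,::-1])
E
python3 chk.py m4.png
```

```text
5.6 [0.44224992 0.15813722 0.06046673] travel mm 42.24199557021431 f_y -0.8432500376058982 f_x 5.734774356763105
```

View pics/m4.png

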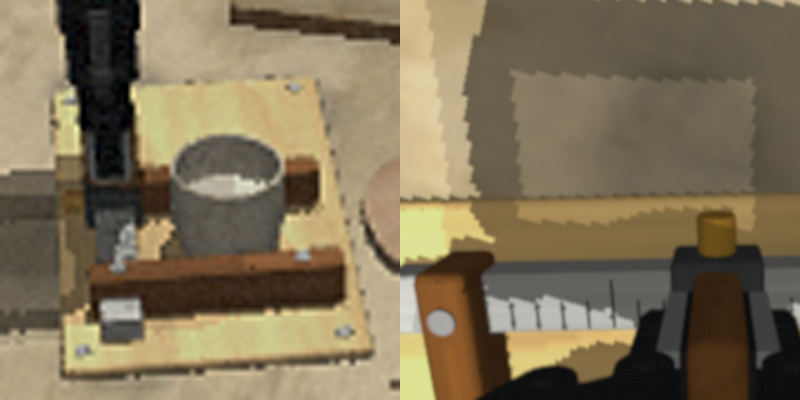

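step_arm(fingers=[1,1,1,1,1], travel=[[0.1,-0.19,0],[0.1,-0.19,0],[0,0,0],[0,0,0],[0,0,0]], spin=[0,0,0,0,0])

```text
t: 6.1
ee_pos: [0.4437, 0.1543, 0.0604]
ee_rot: [-3.141, -0.001, -2.837]
force: [-1.5, 0.1, 3.3]
opening: 0.0135
```

step_arm(fingers=[1,1,1,1], travel=[[0.06,-0.19,0],[0,0,0],[0,0,0],[0,0,0]], spin=[0,0,0,0])

```text
t: 6.5
ee_pos: [0.4443, 0.1525, 0.0604]
ee_rot: [-3.142, -0.001, -2.837]
force: [-4.2, -0.6, 5.7]
opening: 0.0135
```

```bash
python3 chk.py m5.png
```

```text
6.65 [0.44431675 0.15249938 0.06038054] travel mm 48.23960106875324 f_y 0.8751147908918048 f_x -4.787558850820453
```

View pics/m5.png

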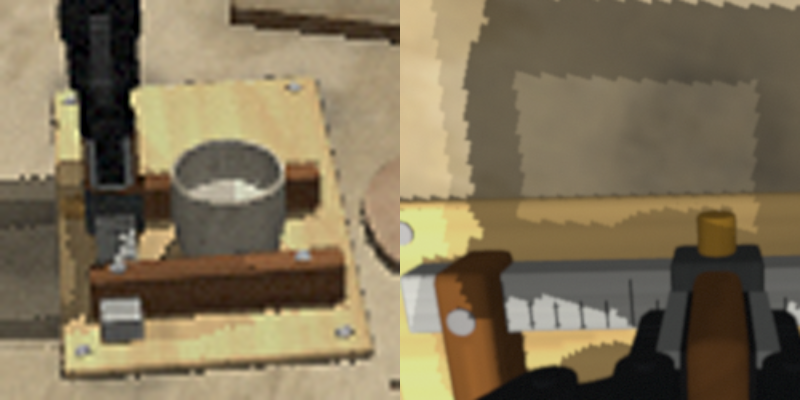

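step_arm(fingers=[1,1,1,1], travel=[[0.01,-0.19,0],[0,0,0],[0,0,0],[0,0,0]], spin=[0,0,0,0])

```text
t: 7.05
ee_pos: [0.4449, 0.1507, 0.0604]
ee_rot: [-3.141, 0.001, -2.837]
force: [-0.5, 0.2, 4.0]
opening: 0.0133
```

step_arm(fingers=[1,1,1,1], travel=[[0.04,-0.19,0],[0,0,0],[0,0,0],[0,0,0]], spin=[0,0,0,0])

```text
t: 7.45
ee_pos: [0.4454, 0.1489, 0.0604]
ee_rot: [-3.141, 0.001, -2.837]
force: [3.4, 1.2, 0.8]
opening: 0.0134
```

```bash
python3 chk.py m6.png; python3 - <<'E'
import cv2,numpy as np
a=cv2.imread("pics/m5.png")[:,:400];b=cv2.imread("pics/m6.png")[:,:400]
cv2.imwrite("pics/cmp6.png",np.hstack([a,b]))
E
```

```text
7.6 [0.44537089 0.148868   0.06042858] travel mm 52.01818087609715 f_y -0.12874384983626072 f_x 5.427841473930227
```

View pics/cmp6.png

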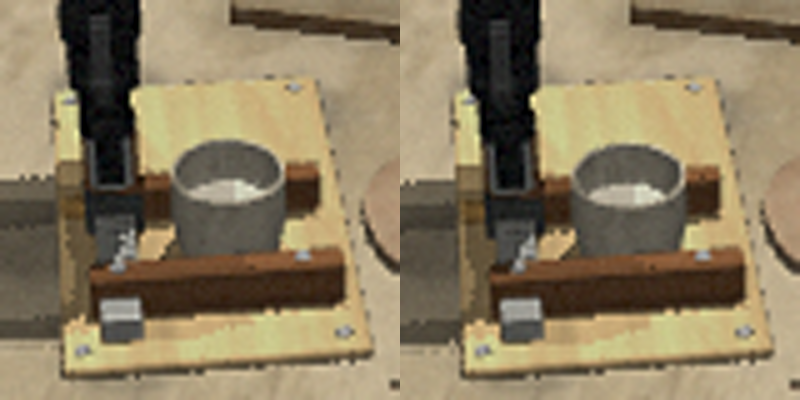

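step_arm(fingers=[1,1,1,1], travel=[[0.09,-0.19,0],[0,0,0],[0,0,0],[0,0,0]], spin=[0,0,0,0])

```text
t: 8.0
ee_pos: [0.446, 0.1471, 0.0604]
ee_rot: [3.141, 0.0, -2.837]
force: [2.6, 5.3, 1.0]
opening: 0.0133
```

```bash
cat > tr.py <<'E'
from h import *
import sys
F=[];G=[]
for i in range(4):
    p=vision.capture("scene");G.append(cv2.cvtColor(p["color"],cv2.COLOR_RGB2GRAY).astype(np.float32));o=bot.get_obs();F.append(np.r_[o["force"],o["torque"]])
f=np.mean(F,0);d=o["ee_pos"][:2]-[.4288,.1982]
print(round(o["t"],2),"travel",1000*d@[.315,-.949],"f_y",f[:2]@[-.315,.949],"f_x",f[:2]@[.949,.315],"tau",np.round(f[3:],2))
g=np.mean(G,0);np.save(sys.argv[1],g)
# track cup rim vs fresh m6 frame: upsampled match
r=np.load("ref.npy") if len(sys.argv)>2 else g
def tr(y0,y1,x0,x1):
    t=cv2.resize(r[y0:y1,x0:x1],None,fx=10,fy=10,interpolation=2);s=cv2.resize(g[y0-5:y1+5,x0-5:x1+5],None,fx=10,fy=10,interpolation=2)
    m=cv2.matchTemplate(s,t,cv2.TM_CCOEFF_NORMED);_,v,_,l=cv2.minMaxLoc(m);return (l[0]-50)/10,(l[1]-50)/10,round(v,3)
print("cup",tr(157,176,292,320),"board",tr(180,207,278,335))
E
python3 tr.py ref.npy
```

```text
8.2 travel 53.89123976225402 f_y 2.827675913331134 f_x 3.398582806428141 tau [ 0.69 -0.41  0.69]
cup (0.0, 0.0, 1.0) board (0.0, 0.0, 1.0)
```

step_arm(fingers=[1,1,1,1], travel=[[0.07,-0.19,0],[0,0,0],[0,0,0],[0,0,0]], spin=[0,0,0,0])

```text
t: 8.6
ee_pos: [0.4466, 0.1454, 0.0604]
ee_rot: [3.141, 0.0, -2.837]
force: [1.6, 4.9, 1.5]
opening: 0.0135
```

```bash
python3 tr.py r2.npy 1
```

```text
8.8 travel 55.728093470502785 f_y 4.569062288016179 f_x 3.594571511369125 tau [ 0.82 -0.31  0.73]
cup (0.0, 0.0, 0.995) board (0.0, 0.0, 0.998)
```

Force rose from about -0.1 to 2.8 to 4.6 N over the last two 2 mm steps and the cup has stopped moving, so it is snug with roughly 3 mm of overdrive. I ease back 1.5 mm, let go and lift.

step_arm(fingers=[1,1,2,3.5,4,4,4,4], travel=[[-0.03,0.15,0],[0,0,0],[0,0,0],[0,0,0],[0,0,0],[0,0,0],[0,0,0],[0,0,0]], spin=[0,0,0,0,0,0,0,0])

```text
t: 9.6
ee_pos: [0.4463, 0.1464, 0.0602]
ee_rot: [3.142, -0.0, -2.838]
force: [0.1, -0.9, 0.8]
opening: 0.0398
```

step_arm(fingers=[4,4,4,4,4,4,4,4,4], travel=[[0,0,1],[0,0,2],[0,0,3],[0,0,4],[0,0,4],[0,0,3],[0,0,2],[0,0,0],[0,0,0]], spin=[0,0,0,0,0,0,0,0,0])

```text
t: 10.5
ee_pos: [0.4462, 0.1465, 0.2502]
ee_rot: [3.142, 0.0, -2.837]
force: [-0.5, -0.5, -0.4]
opening: 0.0403
```

```bash
python3 tr.py r3.npy 1; python3 - <<'E'
from h import *
w=vision.capture("wrist");s=vision.capture("scene")
cv2.imwrite("pics/f.png",np.hstack([cv2.resize(s["color"][130:210,260:340],(400,400),interpolation=2),cv2.resize(w["color"][100:300,150:350],(400,400),interpolation=2)])[:,:,::-1])
E
```

```text
10.7 travel 54.509335872458855 f_y 0.08203225530261544 f_x -0.08849614233927085 tau [-0.02 -0.01  0.01]
cup (-0.1, 0.1, 0.983) board (0.1, 0.0, 0.979)
```

View pics/f.png

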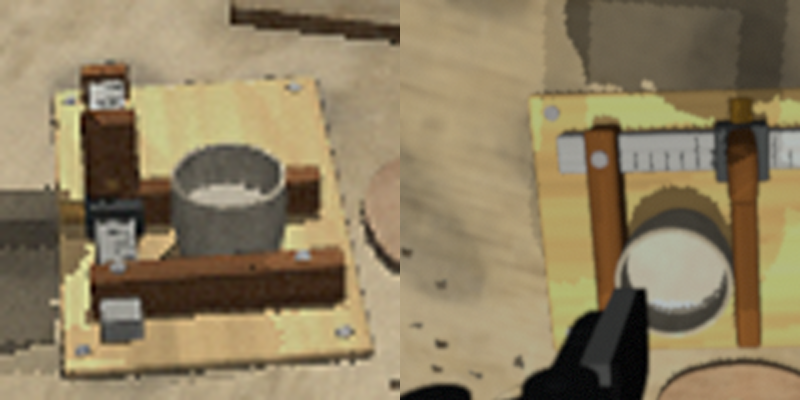

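The cup stands upright with both jaws against it, the jaw looks square, and the gripper is clear.

```bash
python3 -c "
from h import *
print(job.finish_job())"
```

```text
the job is handed in; nothing more can be done
None
```

I closed the far caliper, the one with the open pale cup, and handed the job in at about 10.8 s of the 26 s. I gripped its thumb grip and slid it until the cup was tight, then eased back, let go and lifted clear.

**Snugness:** Over the last two 2 mm steps the closing force rose from about 0 to 2.8 to 4.6 N, and over the last of them the cup did not move. I stopped there, which by the "1 degree per mm" rule means about 3 degrees of twist at most, and eased back about 1.2 mm before opening the fingers.

**Final views:** The cup stands upright against both jaws, and the moving jaw looks square by eye. After release the cup had not shifted beyond the 0.1 pixel tracking resolution, and the tool force was near zero with the arm 0.25 m up.

**What disagreed or was not measured:**
- My first estimate from the pictures put closure at about 47 mm of travel; contact came at about 52 mm, so I relied on the force instead.
- While sliding, the tool picked up sideways forces of up to about 7 N because its path was slightly off the beam line; I corrected the direction as I went.
- I had no direct reading of the slide or jaw joints, so the final slack and jaw angle are judged from force and pictures.
- I viewed 11 pictures, one over the budget of 10.

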